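# Uncap splined shafts, fit coupling flanges and book the job

## Robot

A 6-joint arm with a two-finger parallel gripper is mounted at the origin on the work surface. World frame = base frame: x ahead of the robot, y to its left, z up, the work surface at z = 0. Lengths are in m, angles in rad, forces in N, time in s.
With the tool pointing down it reaches from about 0.35 to 0.85 m from the base axis. Payload 8.1 kg.
Tool frame: the origin (TCP) lies at the very end of the fingers, on their centre line; the grasp point (between the pads) lies 19 mm behind it; z points along the fingers, y is the line along which they close (so a half turn about z gives the same grasp; the last joint's range is limited). The gripper opens to 93 mm and grips with 3 to 60 N. Pads are 15 mm wide; open, the fingers measure 128 mm over their backs; the gripper's body (75 mm by 188 mm) begins 65 mm behind the grasp point.
Start: joints at [1.019, 0.13, 1.488, -0, 1.523, -0.085], TCP at [0.27, 0.536, 0.219] pointing down, gripper open.
Joint ranges: [-2.96, 2.96], [-0.89, 2.26], [0.02, 2.5], [-1.34, 4.48], [0, 2.73], [-2.66, 2.66]. Speed limits (rad/s): [2.39, 2.39, 2.79, 3.14, 3.14, 3.14].

## Interface

Orientations are given as a rotation vector (axis times angle).
In Python, from bench import get_state, eyes, job_done gives the robot as it stands.
- The arm moves only by the shell command python3 -m jog 'ROWS'. ROWS is JSON, a list of rows, each an object with "angular": the turn, a rotation vector about the tool's x, y, z in units of 5 degrees (1.0 is 5 degrees), a list of three; "travel": the shift along the tool's x, y, z in units of 60 mm (1.0 is 60 mm), a list of three; "grip": the opening in per cent of the stroke, from 0 (shut) to 100 (fully open). A call has 1 to 20 rows; each row is the pose to reach, as a shift and turn from the pose commanded when the call began, along the tool's axes at that moment; what a row does not reach only later rows make up. A row lasts 1/8 s, in which the tool goes at most 62.5 mm and 10.7 degrees, less where a joint would pass 70% of its speed; a pose out of reach is approached as far as the arm can. A call with a gripper value outside its range is refused whole. The fingers move at their own pace and stop on an object; the grip force is fixed at half the most. Time passes only in rows, so rows that repeat a pose let the fingers close. It gives the time, the measured TCP pose, the force, the opening and the grip force at its end, in the units of the state.
- get_state(): the state, without advancing time (a new reading comes with each control period).
- eyes.get_image(name): name is "side" or "top"; returns the picture (480x640x3 uint8, red, green, blue); there is no depth.
- eyes.calibration(name): a dict with "camera_matrix" (3x3 intrinsics, pixels), "R" (3x3) and "t" (3): a world point X has camera coordinates R X + t. Camera axes: x right, y down, z forward; pixel columns grow to the right and rows downward; lengths in m; the calibration is good to about 2 mm. A picture is of the moment at which its call begins. calibration takes no time and is no camera call.
- job_done(): hands the job in; it is judged then, once.
Trained networks look in the newest picture that a camera, given by its name, has taken for a name from the list of things; names that differ only in an ending like _2 or _b are one class to them, and where a whole thing is asked for, a point or a joint stands for the part that bears it (a point fixed in the world has none). Each returns a list of dicts, best first, with "confidence" (0 to 1); they miss things now and then, are a little off and sometimes report something else, mostly with a low value. They report only what shows in the picture. A call takes as long as a camera call. They do not tell look-alikes from the thing itself.
- eyes.find_in(camera, thing): "uv" ([column, row] in pixels, amid what is visible of it).
The state is a dict: "clock": time; "joint_pos": joint angles; "qd": joint speeds; "effort": joint torques, N m; "tcp_pos": TCP position; "orientation": TCP orientation; "ft_force": force on the tool from outside, world axes, zero at the start; "moment": the same for the moment, N m; "gripper_width": finger opening in m; "grasp_force": force on a finger pad.
Only numpy, scipy, OpenCV 4.12 (cv2) and the standard library are available. Lean on these libraries where they do the work, as an engineer would, in place of code of your own. Each camera call takes 0.05 s, during which the arm holds its last target. There are 200 camera calls.

## Task

Squeeze the scanner's red trigger fully and let it go to open the job. Lift the red caps off the three shafts and put them side by side in the grey tray, and fit every coupling flange, disc side down, on its own splined shaft in the green rack, rocking it until the teeth mesh and pushing it fully home against the shoulder; when all that is done, squeeze the trigger fully and let it go once more to book the kit. Leave the other things on the bench where they are.

Things in the scene. Friction and masses are not known exactly. Their poses are not given: they have to be found in the camera images.
- shaft1_seat (a point): upright splined steel shaft 1, fixed: it cannot turn or lift. The point lies on its axis on the round dark shoulder (60 mm diameter, top 25 mm above the table) that a flange sits on when home. z up; x along one tooth: teeth at 0, 60, 120 .. degrees from x. Each shaft's turn varies from start to start. All shafts and flanges fit one another
- shaft2_seat (a point): shaft 2, the same. Sizes of every shaft, heights above the shoulder: core 28 mm diameter with 6 straight teeth, 6.5 mm wide and 37 mm across the tips, from 0 to 40 mm; plain 28 mm core from 40 to 46 mm; a cone narrowing to 18 mm at the tip, 55 mm up
- shaft3_seat (a point): shaft 3, the same. A flange meshes when its x is turned 30 degrees (plus any multiple of 60) from the shaft's x, with about 6 degrees of play either way and 1.5 mm of side play; out of mesh it stops on the tooth ends, 40 mm above home; in mesh it slides down freely
- flange1_mid (a point): loose aluminium coupling flange 1, 0.3 to 0.6 kg (None if absent): round disc (84 mm diameter, 8 mm thick) at the bottom, on it a hexagonal hub, 54 mm across flats; 50 mm tall overall, hub flats from 8 to 50 mm above the underside. The point is its centre, 25 mm above the underside; z up, out of the hub end; x through the middle of a hub flat and along a bore tooth
- flange2_mid (a point): flange 2, the same (None if absent). Splined bore of every flange, right through: 6 inward teeth, 6.5 mm wide, one behind the middle of each hub flat, so teeth and flats lie at 0, 60, 120 .. degrees from x; 31 mm across the tooth tips, 40 mm across the roots
- flange3_mid (a point): flange 3, the same (None if absent). They start standing on the table, disc down, at any turn
- cap1_mid (a point): loose red plastic protection cap, 60 g, starts standing over shaft 1, its rim resting on the shoulder: a hexagonal cup, mouth down, 48 mm across its outer flats, 62 mm tall, lid 5 mm; it lifts straight off (57 mm of shaft inside, 2 mm side play). The point is its centre, 31 mm above the rim; z up; x through the middle of a flat, flats at 0, 60, 120 .. degrees
- cap2_mid (a point): the same cap, over shaft 2
- cap3_mid (a point): the same cap, over shaft 3
- tray_in (a point): grey open tray fixed to the table, 120 x 210 mm outside, 20 mm high, 4 mm walls; the point is the centre of its inner floor; long side y. The three caps go in here side by side
- rack: green rack plate fixed to the table, 100 x 340 x 10 mm, origin at the centre of its underside, long side y; the three shafts stand on its midline 115 mm apart
- scanner_pinch (a point): pistol-grip bar-code scanner lying on its side, fixed in a cradle. The point is inside its black grip, 63 mm above the table, where grip and trigger are squeezed together. x runs along the grip to the yellow head, y out of the trigger side, z up. Grip: y -15 to +15 mm, 30 mm tall, free space 40 mm deep below it from x -55 to +54 mm. Head: x +41 to +103, y -36 to +93 mm, top at 86 mm
- trigger (a joint): sprung red trigger: 0 released, 0.35 rad fully squeezed at its stop; about 2.5 N to start, 7 N at the stop; springs back. 24 mm tall, 8 mm thick, hinge upright; in the scanner point's axes it slopes from the hinge at x +38, y +19 mm to its free end at x -6, y +39; at x 0 its outer face lies at y +40 mm released, +26 squeezed
- spacer: bystander: brass ring lying flat, 52 mm diameter, 16 mm high, no teeth; origin at the centre of its underside
- marker: bystander: marker pen lying along its x, 115 mm long, 15 mm thick; origin on its underside
- tape_roll: bystander: amber tape roll lying flat, 100 mm diameter, 48 mm high; origin at the centre of its underside
- grease_can: bystander: upright can, 66 mm diameter, 85 mm tall; origin at the centre of its underside
- mug: bystander: blue mug, 80 mm diameter, 90 mm tall; origin at the centre of its underside
- driver: bystander: screwdriver lying along its x, about 200 mm long, 30 mm thick
Mind the look-alikes: they are no part of the job. Leave any turquoise or yellow look-alike of the part that bears cap2_mid alone. What is shaped like the part that bears flange2_mid but blue is not meant.

How it is judged:
By the outcome, as a careful person would: the job done as asked, in the order asked, and still so for the second after the job is handed in, with the robot touching nothing.
Of flange1, flange2, flange3 only 2 to 3 are there at a start; the rules pass over those that are not, and their reading is None.
At some moment in a run one of flange1, flange2, flange3 may be knocked a few centimetres aside while the robot is not near it.
Once in a run the grip may slacken for a moment while it holds something.
It also fails if it takes over 210 s, if anything falls off the work surface, if the arm or the gripper's body presses on something with over 40 N, if the wrist force passes 120 N, or if a joint passes its speed limit or range.

## Working session

There is one attempt and no reset: what is moved stays moved. The work goes in short steps, Python scripts to look and compute and a shell command to move; the robot and the scene stay as the last step left them, time stands still between calls to the robot, and variables do not carry over. Pictures are saved under pics/ and viewed, at most 14 in all, crops included, and the job is handed in when it is done.

```bash
ls; mkdir -p pics; python3 - <<'E'
from bench import get_state, eyes
import cv2
s=get_state(); print({k:s[k] for k in ('clock','tcp_pos','orientation','gripper_width','ft_force')})
for c in ('side','top'):
    im=eyes.get_image(c); cv2.imwrite(f'pics/{c}0.png',im[:,:,::-1])
    k=eyes.calibration(c); print(c,k)
    for n in ['shaft1_seat','flange1_mid','cap1_mid','tray_in','rack','scanner_pinch','trigger','spacer']:
        print(n,[(d['uv'],round(d['confidence'],2)) for d in eyes.find_in(c,n)])
print(get_state()['clock'])
E
```

```text
pics
{'clock': 0.0, 'tcp_pos': array([0.26971428, 0.53534817, 0.21762115]), 'orientation': array([-7.26480045e-01, -3.05588335e+00,  2.66670160e-03]), 'gripper_width': 0.09304476582106787, 'ft_force': array([-0.17899723, -0.69395283, -0.08594199])}
side {'camera_matrix': array([[433.10732788,   0.        , 319.65041437],
       [  0.        , 433.10732788, 239.05134874],
       [  0.        ,   0.        ,   1.        ]]), 'R': array([[ 0.89277777, -0.45032765,  0.01236369],
       [-0.24576512, -0.50986492, -0.82440116],
       [ 0.37755445,  0.73296847, -0.56587089]]), 't': array([-0.49228303,  0.22709044,  0.89581721])}
shaft1_seat [([370.9, 290.9], 0.61), ([349.1, 250.7], 0.51), ([242.3, 219.1], 0.47)]
flange1_mid []
cap1_mid [([380.8, 273.1], 0.81)]
tray_in [([300.4, 304.0], 0.87)]
rack [([335.4, 199.4], 0.7), ([322.3, 228.8], 0.2)]
scanner_pinch [([357.6, 367.4], 0.9), ([450.3, 347.1], 0.3)]
trigger [([344.8, 347.1], 0.64)]
spacer [([280.5, 234.0], 0.58)]
top {'camera_matrix': array([[488.91461271,   0.        , 317.11968309],
       [  0.        , 488.91461271, 235.17497686],
       [  0.        ,   0.        ,   1.        ]]), 'R': array([[-0.02506059, -0.99962103, -0.01139115],
       [-0.99927946,  0.02537369, -0.02822653],
       [ 0.02850486,  0.01067557, -0.99953665]]), 't': array([0.05098174, 0.56810226, 1.24664042])}
shaft1_seat [([364.0, 206.0], 0.51)]
flange1_mid []
cap1_mid [([372.8, 198.6], 0.95)]
tray_in [([356.8, 275.7], 0.73), ([474.0, 182.5], 0.54)]
rack [([324.9, 210.9], 0.82)]
scanner_pinch [([454.3, 267.8], 0.72), ([206.1, 276.7], 0.15)]
trigger [([450.1, 273.3], 0.58)]
spacer [([292.5, 222.6], 0.63), ([250.1, 258.7], 0.55), ([325.2, 217.3], 0.17)]
0.9
```

View pics/top0.png

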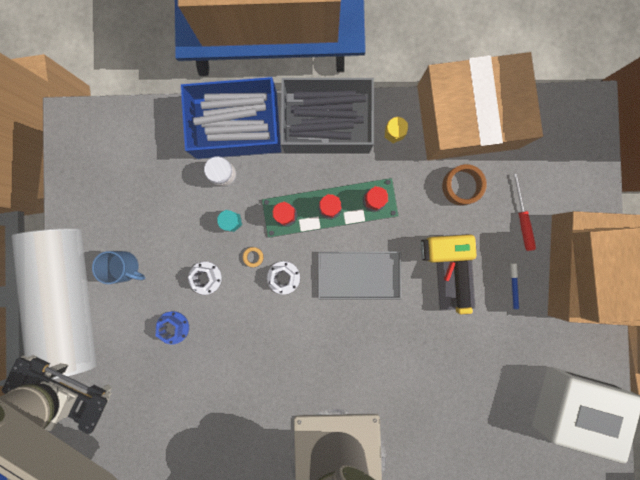

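View pics/side0.png

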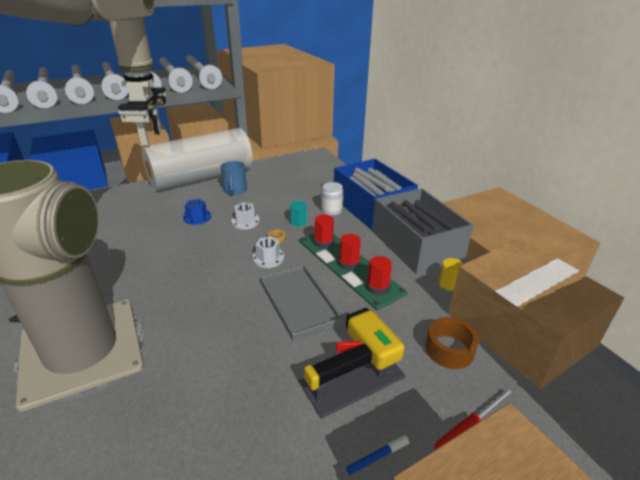

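The top view shows three red caps at (284,212), (330,205) and (377,198), and silver flanges at (205,278) and (284,278). The blue decoy is at (172,327), the tray at (358,275), and the scanner has its head at (452,248) and trigger at (449,270). The side view agrees. A third flange could still be hidden by the arm.

```bash
cat > h.py <<'E'
import numpy as np, cv2
from scipy.spatial.transform import Rotation as Ro
from bench import get_state, eyes
def ray(cam,uv,z):
    k=eyes.calibration(cam); R,t=k['R'],k['t']; c=-R.T@t
    d=R.T@np.linalg.solve(k['camera_matrix'],[uv[0],uv[1],1.]); return c+d*(z-c[2])/d[2]
def proj(cam,X):
    k=eyes.calibration(cam); p=(k['R']@np.atleast_2d(X).T).T+k['t']; p=p@k['camera_matrix'].T; return p[:,:2]/p[:,2:]
def grab(cam,name=None):
    im=eyes.get_image(cam)[:,:,::-1].copy()
    if name: cv2.imwrite(f'pics/{name}.png',im)
    return im
def blobs(im,lo,hi,amin=60):
    m=cv2.inRange(cv2.cvtColor(im,cv2.COLOR_BGR2HSV),lo,hi)
    n,l,st,c=cv2.connectedComponentsWithStats(m)
    return [(c[i],st[i],(l==i).astype(np.uint8)) for i in range(1,n) if st[i][4]>=amin]
def go(x,y,z,yaw=None):
    """travel/angular (units) from the measured pose to a tool-down pose; yaw=deg of tool y-axis in world, mod 180"""
    s=get_state(); R=Ro.from_rotvec(s['orientation']); M=R.as_matrix()
    cur=np.degrees(np.arctan2(M[1,1],M[0,1]))
    if yaw is None: yaw=cur
    best=None
    for w in (yaw,yaw+180):
        a=np.radians(w); Y=[np.cos(a),np.sin(a),0]; Z=[0,0,-1]; T=np.column_stack([np.cross(Y,Z),Y,Z])
        rv=(R.inv()*Ro.from_matrix(T)).as_rotvec(degrees=True)
        j6=s['joint_pos'][5]
        if best is None or np.linalg.norm(rv)<np.linalg.norm(best): best=rv
    tr=R.inv().apply(np.array([x,y,z])-s['tcp_pos'])
    print('go',np.round([x,y,z,yaw],4),'travel',np.round(tr/.06,2).tolist(),'angular',np.round(best/5,2).tolist(),'curyaw',round(cur,1),'j6',round(j6,2),'t',round(s['clock'],2))
E
python3 - <<'E'
from h import *
im=cv2.imread('pics/top0.png'); sd=cv2.imread('pics/side0.png')
print('red')
for c,st,m in blobs(im,(0,150,90),(8,255,255),40)+blobs(im,(172,150,90),(180,255,255),40): print(c.round(1),st,ray('top',c,.085).round(4))
print('yel')
for c,st,m in blobs(im,(22,150,90),(34,255,255),40):
    r=cv2.minAreaRect(cv2.findNonZero(m)); b=np.array([ray('top',p,.086)[:2] for p in cv2.boxPoints(r)])
    print(c.round(1),st,r, b.round(4).tolist(), b.mean(0))
print('green')
for c,st,m in blobs(im,(60,60,30),(85,255,200),200):
    r=cv2.minAreaRect(cv2.findNonZero(m)); b=np.array([ray('top',p,.01)[:2] for p in cv2.boxPoints(r)])
    print(c.round(1),st,r,b.round(4).tolist(), b.mean(0))
for uv in ((205,278),(284,278)): print('flange',ray('top',uv,.05))
print('tray corners',[ray('top',p,.02)[:2].round(3).tolist() for p in ((318,251),(400,251),(318,299),(400,299))])
def crop(u,v,r,s): return cv2.resize(im[v-r:v+r,u-r:u+r],(s,s),interpolation=cv2.INTER_CUBIC)
row1=np.hstack([crop(*p,16,266) for p in ((205,278),(284,278),(284,212))])
row2=np.hstack([crop(330,205,16,266),crop(377,198,16,266),crop(455,272,44,266)])
cv2.imwrite('pics/crops.png',np.vstack([row1,row2]))
E
```

```text
red
[376.4 197.4] [366 187  22  22 370] [ 0.6545 -0.1094  0.085 ]
[329.9 205. ] [320 195  21  22 358] [0.6392 0.0031 0.085 ]
[283.3 212.7] [273 202  22  22 367] [0.6233 0.1161 0.085 ]
[526.8 231.1] [519 212  16  38 353] [ 0.5641 -0.4673  0.085 ]
[449.7 270.8] [445 262  11  19  90] [ 0.4735 -0.2797  0.085 ]
yel
[395.9 128.8] [386 117  21  25 402] ((396.0, 129.0), (24.0, 20.0), 90.0) [[0.8488, -0.138], [0.8475, -0.1863], [0.7891, -0.1846], [0.7904, -0.1363]] [ 0.81894582 -0.16132642]
[450.7 248.2] [429 235  47  27 999] ((451.98236083984375, 248.23452758789062), (25.077665328979492, 45.83158874511719), 86.18592071533203) [[0.5552, -0.2309], [0.5598, -0.3406], [0.4997, -0.3425], [0.4952, -0.233]] [ 0.52747597 -0.2867658 ]
[464.9 310.4] [459 308  13   6  66] ((465.0, 310.5), (5.0, 12.0), 90.0) [[0.3843, -0.2988], [0.3836, -0.3274], [0.3718, -0.327], [0.3724, -0.2984]] [ 0.37804178 -0.31290442]
green
[328.9 205.7] [ 262  179  136   58 2728] ((329.4242248535156, 207.32705688476562), (38.02775955200195, 131.54029846191406), 80.69794464111328) [[0.6653, 0.1775], [0.7113, -0.1574], [0.6144, -0.1702], [0.5684, 0.1638]] [0.63987736 0.00340982]
flange [0.46878826 0.31704806 0.05      ]
flange [0.46400261 0.12087667 0.05      ]
tray corners [[0.529, 0.035], [0.523, -0.173], [0.407, 0.038], [0.402, -0.169]]
```

View pics/crops.png

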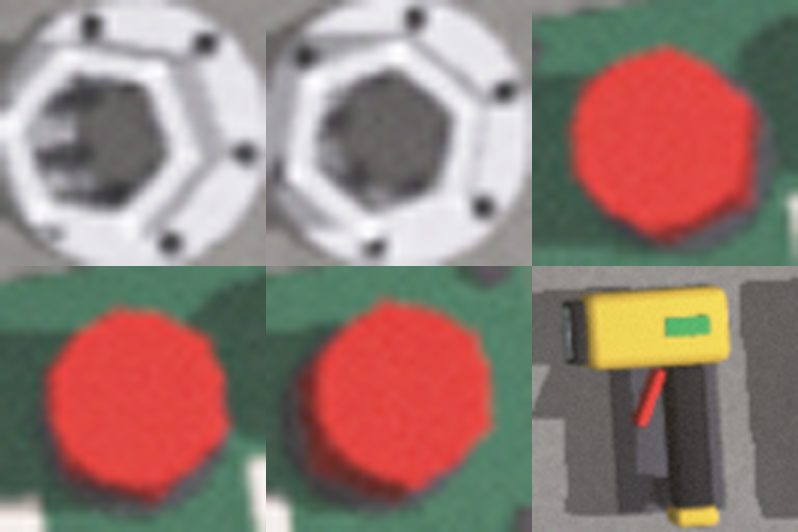

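```bash
python3 - <<'E'
from h import *
for o,h in (((189,262),[(93,27),(205,43),(245,152),(170,242)]),((268,262),[(149,18),(239,91),(218,206),(108,248),(40,57)])):
    W=np.array([ray('top',(o[0]+(x+.5)/8.3125-.5,o[1]+(y+.5)/8.3125-.5),.008)[:2] for x,y in h])
    # fit: circle centre with 6-fold phase
    A=np.c_[2*W,np.ones(len(W))]; c=np.linalg.lstsq(A,(W**2).sum(1),rcond=None)[0][:2]
    d=W-c; a=np.angle(np.mean(np.exp(6j*np.arctan2(d[:,1],d[:,0]))))/6
    print('flange c',c.round(4),'r',np.linalg.norm(d,axis=1).round(4),'corner deg',np.degrees(a).round(1),'flat',(np.degrees(a)+30).round(1))
go(.456,-.304,.15,92.4)
E
```

```text
flange c [0.4676 0.3282] r [0.0352 0.0355 0.0351 0.0354] corner deg 19.2 flat 49.2
flange c [0.463  0.1266] r [0.0358 0.0363 0.0356 0.0361 0.036 ] corner deg -11.2 flat 18.8
go [ 0.456 -0.304  0.15  92.4  ] travel [-9.07, -11.1, 1.14] angular [0.0, -0.0, -5.83] curyaw 63.3 j6 -0.09 t 0.9
```

```bash
python3 -m jog '[{"travel":[-9.07,-11.1,0.5],"angular":[0,0,-5.83],"grip":100},{"travel":[-9.07,-11.1,0.5],"angular":[0,0,-5.83],"grip":100},{"travel":[-9.07,-11.1,0.5],"angular":[0,0,-5.83],"grip":100},{"travel":[-9.07,-11.1,0.5],"angular":[0,0,-5.83],"grip":100},{"travel":[-9.07,-11.1,0.5],"angular":[0,0,-5.83],"grip":100},{"travel":[-9.07,-11.1,0.5],"angular":[0,0,-5.83],"grip":100},{"travel":[-9.07,-11.1,0.5],"angular":[0,0,-5.83],"grip":100},{"travel":[-9.07,-11.1,0.5],"angular":[0,0,-5.83],"grip":100},{"travel":[-9.07,-11.1,0.5],"angular":[0,0,-5.83],"grip":100},{"travel":[-9.07,-11.1,0.5],"angular":[0,0,-5.83],"grip":100},{"travel":[-9.07,-11.1,0.5],"angular":[0,0,-5.83],"grip":100},{"travel":[-9.07,-11.1,0.5],"angular":[0,0,-5.83],"grip":100},{"travel":[-9.07,-11.1,0.5],"angular":[0,0,-5.83],"grip":100},{"travel":[-9.07,-11.1,0.5],"angular":[0,0,-5.83],"grip":100},{"travel":[-9.07,-11.1,0.5],"angular":[0,0,-5.83],"grip":100},{"travel":[-9.07,-11.1,0.5],"angular":[0,0,-5.83],"grip":100},{"travel":[-9.07,-11.1,0.5],"angular":[0,0,-5.83],"grip":100},{"travel":[-9.07,-11.1,0.5],"angular":[0,0,-5.83],"grip":100}]'; python3 -c "
from h import *
grab('top','top1'); go(.456,-.304,.044,92.4)"
```

```text
clock: 3.15
tcp_pos: [0.4565, -0.3029, 0.1891]
orientation: [-0.068, 3.14, -0.001]
ft_force: [-0.3, -0.7, 0.2]
gripper_width: 0.093
grasp_force: 0.0
go [ 4.56e-01 -3.04e-01  4.40e-02  9.24e+01] travel [0.01, -0.01, 2.42] angular [-0.01, 0.01, 0.02] curyaw 92.5 j6 -2.29 t 3.2
```

View pics/top1.png

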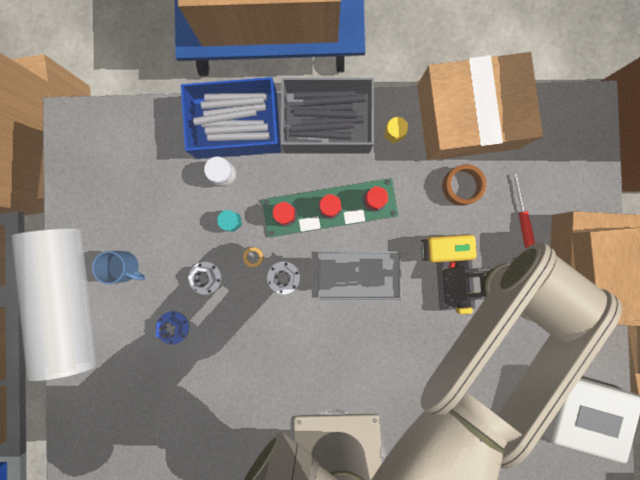

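The bench is clear of the arm now. Only two silver flanges, at (205,278) and (284,278), are present, and the fingers are over the grip. Next is the squeeze.

```bash
python3 -m jog '[{"travel":[0,0,1],"angular":[0,0,0],"grip":100},{"travel":[0,0,2],"angular":[0,0,0],"grip":100},{"travel":[0,0,2.42],"angular":[0,0,0],"grip":100},{"travel":[0,0,2.42],"angular":[0,0,0],"grip":100},{"travel":[0,0,2.42],"angular":[0,0,0],"grip":0},{"travel":[0,0,2.42],"angular":[0,0,0],"grip":0},{"travel":[0,0,2.42],"angular":[0,0,0],"grip":0},{"travel":[0,0,2.42],"angular":[0,0,0],"grip":0},{"travel":[0,0,2.42],"angular":[0,0,0],"grip":0},{"travel":[0,0,2.42],"angular":[0,0,0],"grip":0},{"travel":[0,0,2.42],"angular":[0,0,0],"grip":0},{"travel":[0,0,2.42],"angular":[0,0,0],"grip":0},{"travel":[0,0,2.42],"angular":[0,0,0],"grip":0}]'
```

```text
clock: 4.82
tcp_pos: [0.4561, -0.3072, 0.0432]
orientation: [-0.065, 3.14, -0.009]
ft_force: [0.9, -16.4, -11.0]
gripper_width: 0.0402
grasp_force: 29.7
```

```bash
python3 -m jog '[{"travel":[0,0,0],"angular":[0,0,0],"grip":100},{"travel":[0,0,0],"angular":[0,0,0],"grip":100},{"travel":[0,0,0],"angular":[0,0,0],"grip":100},{"travel":[0,0,0],"angular":[0,0,0],"grip":100},{"travel":[0,0,0],"angular":[0,0,0],"grip":100},{"travel":[0,0,0],"angular":[0,0,0],"grip":100},{"travel":[0,0,-1],"angular":[0,0,0],"grip":100},{"travel":[0,0,-2],"angular":[0,0,0],"grip":100},{"travel":[0,0,-2.3],"angular":[0,0,0],"grip":100}]'; python3 - <<'E'
from h import *
for w in (100,40,-20): go(.655,-.110,.052,w)
E
```

```text
clock: 5.95
tcp_pos: [0.4582, -0.3055, 0.1867]
orientation: [-0.066, 3.135, -0.008]
ft_force: [-0.3, -0.1, -0.5]
gripper_width: 0.093
grasp_force: 0.0
go [ 6.55e-01 -1.10e-01  5.20e-02  1.00e+02] travel [-3.4, 3.13, 2.25] angular [-0.06, 0.06, -1.52] curyaw 92.4 j6 -2.29 t 5.95
go [ 0.655 -0.11   0.052 40.   ] travel [-3.4, 3.13, 2.25] angular [-0.03, 0.09, 10.48] curyaw 92.4 j6 -2.29 t 5.95
go [  0.655  -0.11    0.052 -20.   ] travel [-3.4, 3.13, 2.25] angular [-0.09, 0.02, -13.52] curyaw 92.4 j6 -2.29 t 5.95
```

```bash
python3 -m jog '[{"travel":[-3.4,3.13,0],"angular":[0,0,10.4],"grip":100},{"travel":[-3.4,3.13,0],"angular":[0,0,10.4],"grip":100},{"travel":[-3.4,3.13,0],"angular":[0,0,10.4],"grip":100},{"travel":[-3.4,3.13,0],"angular":[0,0,10.4],"grip":100},{"travel":[-3.4,3.13,0],"angular":[0,0,10.4],"grip":100},{"travel":[-3.4,3.13,0],"angular":[0,0,10.4],"grip":100},{"travel":[-3.4,3.13,0],"angular":[0,0,10.4],"grip":100},{"travel":[-3.4,3.13,1],"angular":[0,0,10.4],"grip":100},{"travel":[-3.4,3.13,2],"angular":[0,0,10.4],"grip":100},{"travel":[-3.4,3.13,2.25],"angular":[0,0,10.4],"grip":100},{"travel":[-3.4,3.13,2.25],"angular":[0,0,10.4],"grip":100},{"travel":[-3.4,3.13,2.25],"angular":[0,0,10.4],"grip":0},{"travel":[-3.4,3.13,2.25],"angular":[0,0,10.4],"grip":0},{"travel":[-3.4,3.13,2.25],"angular":[0,0,10.4],"grip":0},{"travel":[-3.4,3.13,2.25],"angular":[0,0,10.4],"grip":0},{"travel":[-3.4,3.13,2.25],"angular":[0,0,10.4],"grip":0},{"travel":[-3.4,3.13,2.25],"angular":[0,0,10.4],"grip":0},{"travel":[-3.4,3.13,2.25],"angular":[0,0,10.4],"grip":0}]'; python3 - <<'E'
from h import *
go(.465,-.132,.035,-1.7)
E
```

```text
clock: 8.2
tcp_pos: [0.6523, -0.1076, 0.0466]
orientation: [1.317, 2.852, 0.0]
ft_force: [-1.3, -0.9, 2.5]
gripper_width: 0.0501
grasp_force: 30.0
go [ 0.465 -0.132  0.035 -1.7  ] travel [1.71, -2.64, 0.19] angular [0.0, 0.0, 8.42] curyaw 40.4 j6 -0.95 t 8.2
```

```bash
python3 -m jog '[{"travel":[0,0,-0.7],"angular":[0,0,0],"grip":0},{"travel":[0,0,-1.5],"angular":[0,0,0],"grip":0},{"travel":[0,0,-1.5],"angular":[0,0,0],"grip":0},{"travel":[1.71,-2.64,-1.5],"angular":[0,0,8.42],"grip":0},{"travel":[1.71,-2.64,-1.5],"angular":[0,0,8.42],"grip":0},{"travel":[1.71,-2.64,-1.5],"angular":[0,0,8.42],"grip":0},{"travel":[1.71,-2.64,-1.5],"angular":[0,0,8.42],"grip":0},{"travel":[1.71,-2.64,-1.5],"angular":[0,0,8.42],"grip":0},{"travel":[1.71,-2.64,-1.5],"angular":[0,0,8.42],"grip":0},{"travel":[1.71,-2.64,-0.7],"angular":[0,0,8.42],"grip":0},{"travel":[1.71,-2.64,-0.7],"angular":[0,0,8.42],"grip":0},{"travel":[1.71,-2.64,-0.7],"angular":[0,0,8.42],"grip":0}]'; python3 - <<'E'
from h import *
grab('side','s2');go(.465,-.132,.028,-1.7)
E
```

```text
clock: 9.7
tcp_pos: [0.4657, -0.1322, 0.0892]
orientation: [-2.252, -2.19, 0.0]
ft_force: [-0.1, -0.5, -0.5]
gripper_width: 0.0499
grasp_force: 30.0
go [ 0.465 -0.132  0.028 -1.7  ] travel [0.01, -0.02, 1.03] angular [0.02, 0.01, 0.02] curyaw -1.6 j6 -0.35 t 9.75
```

View pics/s2.png

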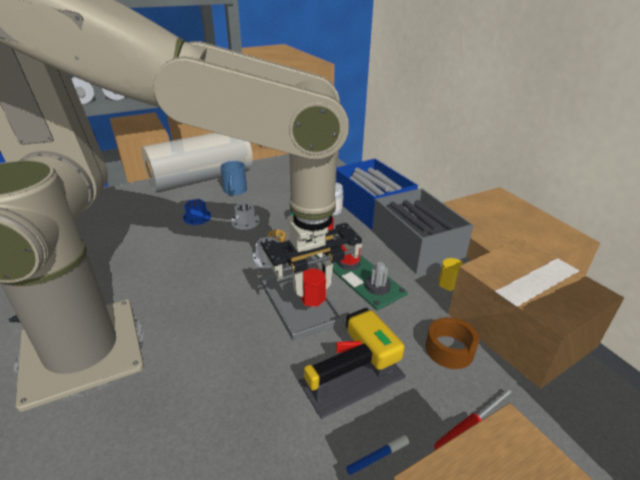

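The cap is held upright over the tray at (313,288), and shaft 3 is bare at (378,275). Placing it now.

```bash
python3 -m jog '[{"travel":[0,0,0.6],"angular":[0,0,0],"grip":0},{"travel":[0,0,1.03],"angular":[0,0,0],"grip":0},{"travel":[0,0,1.03],"angular":[0,0,0],"grip":0},{"travel":[0,0,1.03],"angular":[0,0,0],"grip":100},{"travel":[0,0,1.03],"angular":[0,0,0],"grip":100},{"travel":[0,0,1.03],"angular":[0,0,0],"grip":100},{"travel":[0,0,1.03],"angular":[0,0,0],"grip":100},{"travel":[0,0,0.3],"angular":[0,0,0],"grip":100},{"travel":[0,0,-0.7],"angular":[0,0,0],"grip":100},{"travel":[0,0,-1.2],"angular":[0,0,0],"grip":100},{"travel":[0,0,-1.2],"angular":[0,0,0],"grip":100}]'; python3 - <<'E'
from h import *
for w in (40,-20): go(.6395,.0033,.050,w)
E
```

```text
clock: 11.12
tcp_pos: [0.4671, -0.133, 0.1639]
orientation: [2.25, 2.184, 0.004]
ft_force: [-0.4, 0.1, -1.0]
gripper_width: 0.0931
grasp_force: 0.0
go [6.395e-01 3.300e-03 5.000e-02 4.000e+01] travel [2.36, 2.79, 1.91] angular [0.06, 0.05, -8.34] curyaw -1.7 j6 -0.35 t 11.12
go [ 6.395e-01  3.300e-03  5.000e-02 -2.000e+01] travel [2.36, 2.79, 1.91] angular [0.07, 0.01, 3.66] curyaw -1.7 j6 -0.35 t 11.12
```

```bash
python3 -m jog '[{"travel":[2.36,2.79,0],"angular":[0,0,3.66],"grip":100},{"travel":[2.36,2.79,0],"angular":[0,0,3.66],"grip":100},{"travel":[2.36,2.79,0],"angular":[0,0,3.66],"grip":100},{"travel":[2.36,2.79,0],"angular":[0,0,3.66],"grip":100},{"travel":[2.36,2.79,0],"angular":[0,0,3.66],"grip":100},{"travel":[2.36,2.79,1],"angular":[0,0,3.66],"grip":100},{"travel":[2.36,2.79,1.88],"angular":[0,0,3.66],"grip":100},{"travel":[2.36,2.79,1.88],"angular":[0,0,3.66],"grip":100},{"travel":[2.36,2.79,1.88],"angular":[0,0,3.66],"grip":0},{"travel":[2.36,2.79,1.88],"angular":[0,0,3.66],"grip":0},{"travel":[2.36,2.79,1.88],"angular":[0,0,3.66],"grip":0},{"travel":[2.36,2.79,1.88],"angular":[0,0,3.66],"grip":0},{"travel":[2.36,2.79,1.88],"angular":[0,0,3.66],"grip":0},{"travel":[2.36,2.79,1.88],"angular":[0,0,3.66],"grip":0}]'; python3 - <<'E'
from h import *
go(.465,-.067,.029,-1.7)
E
```

```text
clock: 12.88
tcp_pos: [0.6371, 0.0044, 0.0482]
orientation: [2.573, 1.802, 0.001]
ft_force: [0.4, 0.2, 2.9]
gripper_width: 0.0507
grasp_force: 3.0
go [ 0.465 -0.067  0.029 -1.7  ] travel [-2.1, -2.29, 0.32] angular [0.01, -0.0, -3.66] curyaw -20.0 j6 0.28 t 12.88
```

```bash
python3 -m jog '[{"travel":[0,0,0],"angular":[0,0,0],"grip":0},{"travel":[0,0,0],"angular":[0,0,0],"grip":0},{"travel":[0,0,-0.7],"angular":[0,0,0],"grip":0},{"travel":[0,0,-1.5],"angular":[0,0,0],"grip":0},{"travel":[0,0,-1.5],"angular":[0,0,0],"grip":0}]'; python3 -c "
from h import *
go(.465,-.067,.028,-1.7)"
```

```text
clock: 13.5
tcp_pos: [0.6393, 0.0043, 0.1425]
orientation: [2.57, 1.799, 0.009]
ft_force: [-0.1, -0.3, -0.3]
gripper_width: 0.0496
grasp_force: 30.0
go [ 0.465 -0.067  0.028 -1.7  ] travel [-2.11, -2.34, 1.89] angular [0.08, -0.01, -3.66] curyaw -20.0 j6 0.28 t 13.5
```

```bash
python3 -m jog '[{"travel":[-2.11,-2.32,0],"angular":[0,0,-3.66],"grip":0},{"travel":[-2.11,-2.32,0],"angular":[0,0,-3.66],"grip":0},{"travel":[-2.11,-2.32,0],"angular":[0,0,-3.66],"grip":0},{"travel":[-2.11,-2.32,0],"angular":[0,0,-3.66],"grip":0},{"travel":[-2.11,-2.32,0],"angular":[0,0,-3.66],"grip":0},{"travel":[-2.11,-2.32,0.8],"angular":[0,0,-3.66],"grip":0},{"travel":[-2.11,-2.32,1.5],"angular":[0,0,-3.66],"grip":0},{"travel":[-2.11,-2.32,1.83],"angular":[0,0,-3.66],"grip":0},{"travel":[-2.11,-2.32,1.83],"angular":[0,0,-3.66],"grip":0},{"travel":[-2.11,-2.32,1.83],"angular":[0,0,-3.66],"grip":0}]'; python3 -m jog '[{"travel":[0,0,0],"angular":[0,0,0],"grip":100},{"travel":[0,0,0],"angular":[0,0,0],"grip":100},{"travel":[0,0,0],"angular":[0,0,0],"grip":100},{"travel":[0,0,0],"angular":[0,0,0],"grip":100},{"travel":[0,0,-1],"angular":[0,0,0],"grip":100},{"travel":[0,0,-2],"angular":[0,0,0],"grip":100},{"travel":[0,0,-2.2],"angular":[0,0,0],"grip":100},{"travel":[0,0,-2.2],"angular":[0,0,0],"grip":100}]'; python3 - <<'E'
from h import *
for w in (30,-30): go(.624,.1167,.050,w)
E
```

```text
clock: 14.75
tcp_pos: [0.4635, -0.0667, 0.0279]
orientation: [2.253, 2.189, 0.0]
ft_force: [0.9, -0.2, 1.1]
gripper_width: 0.0496
grasp_force: 30.0
clock: 15.75
tcp_pos: [0.4632, -0.0672, 0.1606]
orientation: [2.253, 2.187, 0.002]
ft_force: [0.2, 0.1, 0.6]
gripper_width: 0.0928
grasp_force: 0.0
go [ 0.624   0.1167  0.05   30.    ] travel [3.14, 2.58, 1.85] angular [0.02, 0.01, -6.34] curyaw -1.7 j6 -0.22 t 15.75
go [  0.624    0.1167   0.05   -30.    ] travel [3.14, 2.58, 1.85] angular [0.03, -0.0, 5.66] curyaw -1.7 j6 -0.22 t 15.75
```

```bash
python3 -m jog '[{"travel":[3.14,2.58,0],"angular":[0,0,-6.34],"grip":100},{"travel":[3.14,2.58,0],"angular":[0,0,-6.34],"grip":100},{"travel":[3.14,2.58,0],"angular":[0,0,-6.34],"grip":100},{"travel":[3.14,2.58,0],"angular":[0,0,-6.34],"grip":100},{"travel":[3.14,2.58,0],"angular":[0,0,-6.34],"grip":100},{"travel":[3.14,2.58,0],"angular":[0,0,-6.34],"grip":100},{"travel":[3.14,2.58,1],"angular":[0,0,-6.34],"grip":100},{"travel":[3.14,2.58,1.85],"angular":[0,0,-6.34],"grip":100},{"travel":[3.14,2.58,1.85],"angular":[0,0,-6.34],"grip":100},{"travel":[3.14,2.58,1.85],"angular":[0,0,-6.34],"grip":0},{"travel":[3.14,2.58,1.85],"angular":[0,0,-6.34],"grip":0},{"travel":[3.14,2.58,1.85],"angular":[0,0,-6.34],"grip":0},{"travel":[3.14,2.58,1.85],"angular":[0,0,-6.34],"grip":0},{"travel":[3.14,2.58,1.85],"angular":[0,0,-6.34],"grip":0},{"travel":[3.14,2.58,1.85],"angular":[0,0,-6.34],"grip":0},{"travel":[3.14,2.58,1.85],"angular":[0,0,-6.34],"grip":0},{"travel":[3.14,2.58,1.85],"angular":[0,0,-6.34],"grip":0}]'; python3 - <<'E'
from h import *
go(.465,-.002,.028,-1.7)
E
```

```text
clock: 17.88
tcp_pos: [0.623, 0.1168, 0.0493]
orientation: [1.571, 2.721, 0.0]
ft_force: [-1.2, -0.5, 5.4]
gripper_width: 0.0498
grasp_force: 29.8
go [ 0.465 -0.002  0.028 -1.7  ] travel [-0.4, -3.27, 0.35] angular [0.0, 0.0, 6.34] curyaw 30.0 j6 -0.42 t 17.88
```

```bash
python3 -m jog '[{"travel":[0,0,-0.7],"angular":[0,0,0],"grip":0},{"travel":[0,0,-1.5],"angular":[0,0,0],"grip":0},{"travel":[0,0,-1.5],"angular":[0,0,0],"grip":0},{"travel":[-0.4,-3.27,-1.5],"angular":[0,0,6.34],"grip":0},{"travel":[-0.4,-3.27,-1.5],"angular":[0,0,6.34],"grip":0},{"travel":[-0.4,-3.27,-1.5],"angular":[0,0,6.34],"grip":0},{"travel":[-0.4,-3.27,-1.5],"angular":[0,0,6.34],"grip":0},{"travel":[-0.4,-3.27,-1.5],"angular":[0,0,6.34],"grip":0},{"travel":[-0.4,-3.27,-1.5],"angular":[0,0,6.34],"grip":0},{"travel":[-0.4,-3.27,-0.7],"angular":[0,0,6.34],"grip":0},{"travel":[-0.4,-3.27,0],"angular":[0,0,6.34],"grip":0},{"travel":[-0.4,-3.27,0.33],"angular":[0,0,6.34],"grip":0},{"travel":[-0.4,-3.27,0.33],"angular":[0,0,6.34],"grip":0},{"travel":[-0.4,-3.27,0.33],"angular":[0,0,6.34],"grip":0}]'; python3 -m jog '[{"travel":[0,0,0],"angular":[0,0,0],"grip":100},{"travel":[0,0,0],"angular":[0,0,0],"grip":100},{"travel":[0,0,0],"angular":[0,0,0],"grip":100},{"travel":[0,0,0],"angular":[0,0,0],"grip":100},{"travel":[0,0,-1],"angular":[0,0,0],"grip":100},{"travel":[0,0,-2],"angular":[0,0,0],"grip":100},{"travel":[-5,0,-2],"angular":[0,0,0],"grip":100},{"travel":[-5,0,-2],"angular":[0,0,0],"grip":100},{"travel":[-5,0,-2],"angular":[0,0,0],"grip":100},{"travel":[-5,0,-2],"angular":[0,0,0],"grip":100},{"travel":[-5,0,-2],"angular":[0,0,0],"grip":100},{"travel":[-5,0,-2],"angular":[0,0,0],"grip":100}]'; python3 - <<'E'
from h import *
im=grab('top'); cv2.imwrite('pics/c3.png',np.hstack([cv2.resize(im[160:340,170:410],(800,600),interpolation=cv2.INTER_CUBIC)]))
def crop(u,v,r,s): return cv2.resize(im[v-r:v+r,u-r:u+r],(s,s),interpolation=cv2.INTER_CUBIC)
P=[proj('top',[p[0],p[1],.065])[0] for p in ((.6242,.1167),(.6395,.0033),(.655,-.110))]; print(P)
cv2.imwrite('pics/sh3.png',np.hstack([crop(int(round(p[0])),int(round(p[1])),13,266) for p in P]))
E
```

```text
clock: 19.62
tcp_pos: [0.4659, -0.0017, 0.0294]
orientation: [2.252, 2.189, 0.001]
ft_force: [0.4, -1.0, -0.8]
gripper_width: 0.05
grasp_force: 30.0
clock: 21.12
tcp_pos: [0.4552, -0.3053, 0.1489]
orientation: [2.258, 2.183, -0.001]
ft_force: [0.6, 0.4, -0.7]
gripper_width: 0.0931
grasp_force: 0.0
[array([283.70692523, 212.97442708]), array([329.71656942, 205.55819908]), array([375.7425145, 198.0521514])]
```

View pics/c3.png

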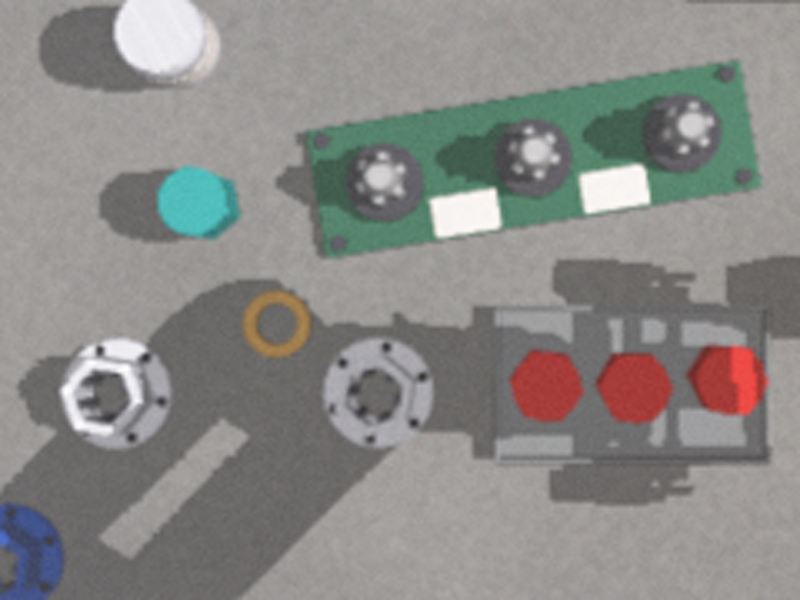

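View pics/sh3.png

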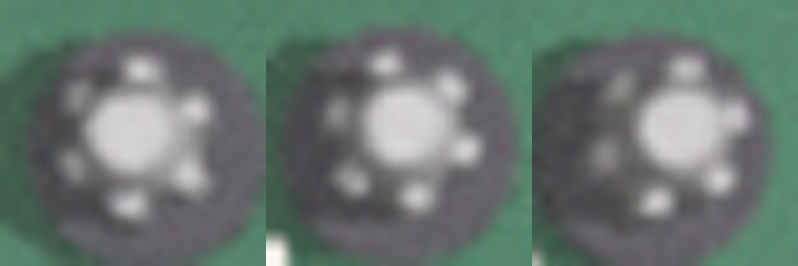

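The three caps stand side by side in the tray. Both flanges are unmoved, and all six tooth ends show on each bare shaft.

```bash
python3 - <<'E'
from h import *
T={'A':((284,213),[(142,68),(195,110),(190,178),(128,205),(75,165),(80,97)]),
'B':((330,206),[(120,62),(184,87),(199,150),(149,195),(84,180),(72,115)]),
'C':((376,198),[(155,68),(203,115),(188,180),(125,203),(72,155),(90,85)])}
for n,(o,h) in T.items():
    W=np.array([ray('top',(o[0]-13+(x+.5)/10.23-.5,o[1]-13+(y+.5)/10.23-.5),.065)[:2] for x,y in h])
    A=np.c_[2*W,np.ones(len(W))]; c=np.linalg.lstsq(A,(W**2).sum(1),rcond=None)[0][:2]
    d=W-c; ph=np.degrees(np.arctan2(d[:,1],d[:,0])); a=np.degrees(np.angle(np.mean(np.exp(6j*np.radians(ph)))))/6
    print(n,c.round(4),np.linalg.norm(d,axis=1).round(4),'tooth',a.round(1),'res',((ph-a+30)%60-30).round(1))
for w in (18.8,78.8,-41.2): go(.463,.1266,.016,w)
E
```

```text
A [0.6243 0.1166] [0.0166 0.0158 0.0165 0.0165 0.0159 0.0164] tooth -7.3 res [ 0.2 -0.1 -1.1  0.   1.  -0. ]
B [0.6401 0.0035] [0.0168 0.0159 0.0163 0.0159 0.0169 0.0153] tooth 11.8 res [-1.8 -2.2  0.  -0.1  1.6  2.6]
C [ 0.6558 -0.1106] [0.0166 0.0165 0.0163 0.0167 0.0164 0.0164] tooth -14.8 res [-1.7 -0.   1.4  3.1  0.7 -3.4]
go [4.630e-01 1.266e-01 1.600e-02 1.880e+01] travel [7.17, -0.11, 2.22] angular [-0.0, -0.01, -4.13] curyaw -1.9 j6 -0.65 t 21.18
go [4.630e-01 1.266e-01 1.600e-02 7.880e+01] travel [7.17, -0.11, 2.22] angular [-0.0, -0.01, -16.13] curyaw -1.9 j6 -0.65 t 21.18
go [ 4.630e-01  1.266e-01  1.600e-02 -4.120e+01] travel [7.17, -0.11, 2.22] angular [-0.01, -0.0, 7.87] curyaw -1.9 j6 -0.65 t 21.18
```

```bash
python3 -m jog '[{"travel":[7.17,-0.11,0],"angular":[0,0,-4.13],"grip":100},{"travel":[7.17,-0.11,0],"angular":[0,0,-4.13],"grip":100},{"travel":[7.17,-0.11,0],"angular":[0,0,-4.13],"grip":100},{"travel":[7.17,-0.11,0],"angular":[0,0,-4.13],"grip":100},{"travel":[7.17,-0.11,0],"angular":[0,0,-4.13],"grip":100},{"travel":[7.17,-0.11,0],"angular":[0,0,-4.13],"grip":100},{"travel":[7.17,-0.11,0],"angular":[0,0,-4.13],"grip":100},{"travel":[7.17,-0.11,0],"angular":[0,0,-4.13],"grip":100},{"travel":[7.17,-0.11,0],"angular":[0,0,-4.13],"grip":100},{"travel":[7.17,-0.11,1],"angular":[0,0,-4.13],"grip":100},{"travel":[7.17,-0.11,1.8],"angular":[0,0,-4.13],"grip":100},{"travel":[7.17,-0.11,2.22],"angular":[0,0,-4.13],"grip":100},{"travel":[7.17,-0.11,2.22],"angular":[0,0,-4.13],"grip":100},{"travel":[7.17,-0.11,2.22],"angular":[0,0,-4.13],"grip":0},{"travel":[7.17,-0.11,2.22],"angular":[0,0,-4.13],"grip":0},{"travel":[7.17,-0.11,2.22],"angular":[0,0,-4.13],"grip":0},{"travel":[7.17,-0.11,2.22],"angular":[0,0,-4.13],"grip":0},{"travel":[7.17,-0.11,2.22],"angular":[0,0,-4.13],"grip":0},{"travel":[7.17,-0.11,2.22],"angular":[0,0,-4.13],"grip":0},{"travel":[7.17,-0.11,2.22],"angular":[0,0,-4.13],"grip":0}]'; python3 - <<'E'
from h import *
go(.64,.0035,.12,41.8)
E
```

```text
clock: 23.68
tcp_pos: [0.4622, 0.1282, 0.0162]
orientation: [1.825, 2.557, -0.0]
ft_force: [-2.1, -2.1, 5.7]
gripper_width: 0.054
grasp_force: 30.0
go [6.40e-01 3.50e-03 1.20e-01 4.18e+01] travel [-2.93, 2.13, -1.73] angular [-0.0, 0.0, -4.57] curyaw 19.0 j6 -0.17 t 23.68
```

```bash
python3 -m jog '[{"travel":[0,0,-0.9],"angular":[0,0,0],"grip":0},{"travel":[0,0,-1.73],"angular":[0,0,0],"grip":0},{"travel":[-2.93,2.13,-1.73],"angular":[0,0,-4.57],"grip":0},{"travel":[-2.93,2.13,-1.73],"angular":[0,0,-4.57],"grip":0},{"travel":[-2.93,2.13,-1.73],"angular":[0,0,-4.57],"grip":0},{"travel":[-2.93,2.13,-1.73],"angular":[0,0,-4.57],"grip":0},{"travel":[-2.93,2.13,-1.73],"angular":[0,0,-4.57],"grip":0},{"travel":[-2.93,2.13,-1.73],"angular":[0,0,-4.57],"grip":0}]'; python3 - <<'E'
from h import *
go(.64,.0035,.041,41.8)
im=grab('side'); cv2.imwrite('pics/f4.png',cv2.resize(im[160:360,220:460],(720,600),interpolation=cv2.INTER_CUBIC))
E
```

```text
clock: 24.68
tcp_pos: [0.6389, 0.004, 0.1183]
orientation: [-1.282, -2.866, 0.001]
ft_force: [0.2, 0.7, -4.6]
gripper_width: 0.0539
grasp_force: 30.0
go [6.40e-01 3.50e-03 4.10e-02 4.18e+01] travel [-0.02, 0.01, 1.29] angular [-0.02, -0.02, 0.0] curyaw 41.8 j6 -0.8 t 24.68
```

View pics/f4.png

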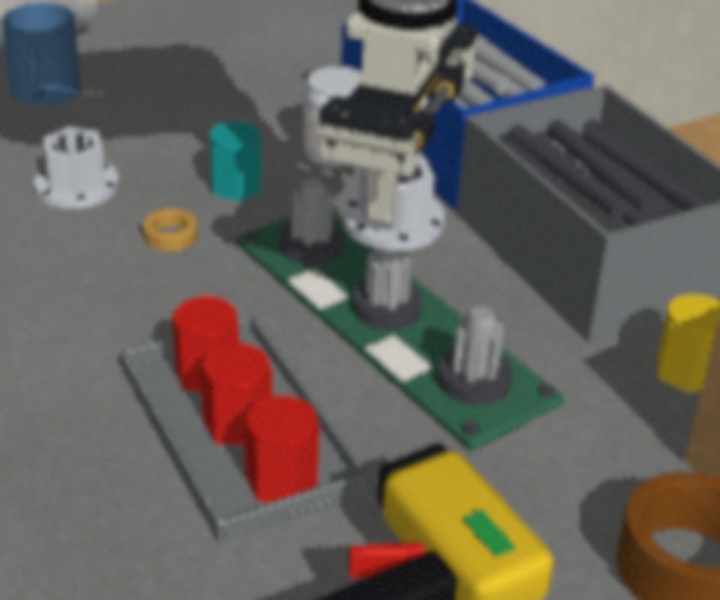

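The flange is level above the middle shaft. The other flange still stands at the upper left, and the caps are upright in the tray.

```bash
python3 -m jog '[{"travel":[-0.02,0.01,0.3],"angular":[0,0,0],"grip":0},{"travel":[-0.02,0.01,0.5],"angular":[0,0,0],"grip":0},{"travel":[-0.02,0.01,0.6],"angular":[0,0,0],"grip":0},{"travel":[-0.02,0.01,0.7],"angular":[0,0,0],"grip":0},{"travel":[-0.02,0.01,0.77],"angular":[0,0,0],"grip":0},{"travel":[-0.02,0.01,0.77],"angular":[0,0,0],"grip":0}]'
```

```text
clock: 25.48
tcp_pos: [0.6397, 0.0036, 0.0721]
orientation: [-1.281, -2.865, 0.001]
ft_force: [-4.0, 1.7, -6.1]
gripper_width: 0.054
grasp_force: 30.0
```

```bash
python3 -m jog '[{"travel":[0,0,0.2],"angular":[0,0,0],"grip":0},{"travel":[0,0,0.4],"angular":[0,0,0],"grip":0},{"travel":[0,0,0.5],"angular":[0,0,0],"grip":0},{"travel":[0,0,0.54],"angular":[0,0,0],"grip":0},{"travel":[0,0,0.56],"angular":[0,0,0],"grip":0},{"travel":[0,0,0.56],"angular":[0,0,0],"grip":0}]'
```

```text
clock: 26.22
tcp_pos: [0.6398, 0.0035, 0.0414]
orientation: [-1.281, -2.865, 0.002]
ft_force: [-18.9, 2.8, 15.8]
gripper_width: 0.0538
grasp_force: 30.0
```

```bash
python3 -m jog '[{"travel":[0,0,0],"angular":[0,0,0],"grip":100},{"travel":[0,0,0],"angular":[0,0,0],"grip":100},{"travel":[0,0,0],"angular":[0,0,0],"grip":100},{"travel":[0,0,0],"angular":[0,0,0],"grip":100},{"travel":[0,0,-0.7],"angular":[0,0,0],"grip":100},{"travel":[0,0,-1.6],"angular":[0,0,0],"grip":100},{"travel":[0,0,-2],"angular":[0,0,0],"grip":100},{"travel":[0,0,-2],"angular":[0,0,0],"grip":100}]'; python3 - <<'E'
from h import *
im=grab('top'); cv2.imwrite('pics/c5.png',cv2.resize(im[262:294,189:221],(266,266),interpolation=cv2.INTER_CUBIC))
a=cv2.imread('pics/top0.png')
print('diff flangeA',np.abs(cv2.GaussianBlur(im,(5,5),0).astype(int)-cv2.GaussianBlur(a,(5,5),0))[256:300,183:227].mean())
print([(d['uv'],round(d['confidence'],2)) for d in eyes.find_in('top','flange1_mid')])
for w in (49.2,-10.8,109.2): go(.4676,.3282,.016,w)
E
```

```text
clock: 27.22
tcp_pos: [0.6433, 0.0028, 0.1628]
orientation: [1.281, 2.863, 0.003]
ft_force: [-0.5, -0.4, -0.2]
gripper_width: 0.0927
grasp_force: 0.0
diff flangeA 1.9261363636363635
[]
go [4.676e-01 3.282e-01 1.600e-02 4.920e+01] travel [5.96, 1.46, 2.38] angular [-0.01, -0.01, -1.48] curyaw 41.8 j6 -0.8 t 27.32
go [  0.4676   0.3282   0.016  -10.8   ] travel [5.96, 1.46, 2.38] angular [-0.01, -0.0, 10.52] curyaw 41.8 j6 -0.8 t 27.32
go [4.676e-01 3.282e-01 1.600e-02 1.092e+02] travel [5.96, 1.46, 2.38] angular [-0.0, -0.01, -13.48] curyaw 41.8 j6 -0.8 t 27.32
```

View pics/c5.png

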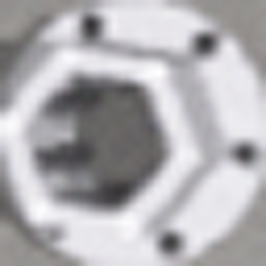

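Flange A hasn't moved; its disc holes are in the same places as in the first crop.

```bash
python3 -m jog '[{"travel":[5.96,1.46,0],"angular":[0,0,-1.48],"grip":100},{"travel":[5.96,1.46,0],"angular":[0,0,-1.48],"grip":100},{"travel":[5.96,1.46,0],"angular":[0,0,-1.48],"grip":100},{"travel":[5.96,1.46,0],"angular":[0,0,-1.48],"grip":100},{"travel":[5.96,1.46,0],"angular":[0,0,-1.48],"grip":100},{"travel":[5.96,1.46,0],"angular":[0,0,-1.48],"grip":100},{"travel":[5.96,1.46,0],"angular":[0,0,-1.48],"grip":100},{"travel":[5.96,1.46,0],"angular":[0,0,-1.48],"grip":100},{"travel":[5.96,1.46,1],"angular":[0,0,-1.48],"grip":100},{"travel":[5.96,1.46,2],"angular":[0,0,-1.48],"grip":100},{"travel":[5.96,1.46,2.4],"angular":[0,0,-1.48],"grip":100},{"travel":[5.96,1.46,2.4],"angular":[0,0,-1.48],"grip":100},{"travel":[5.96,1.46,2.4],"angular":[0,0,-1.48],"grip":0},{"travel":[5.96,1.46,2.4],"angular":[0,0,-1.48],"grip":0},{"travel":[5.96,1.46,2.4],"angular":[0,0,-1.48],"grip":0},{"travel":[5.96,1.46,2.4],"angular":[0,0,-1.48],"grip":0},{"travel":[5.96,1.46,2.4],"angular":[0,0,-1.48],"grip":0},{"travel":[5.96,1.46,2.4],"angular":[0,0,-1.48],"grip":0},{"travel":[5.96,1.46,2.4],"angular":[0,0,-1.48],"grip":0}]'; python3 - <<'E'
from h import *
go(.6243,.1166,.12,22.7)
E
```

```text
clock: 29.7
tcp_pos: [0.4685, 0.3281, 0.0164]
orientation: [1.095, 2.944, 0.001]
ft_force: [-1.1, -1.9, 6.0]
gripper_width: 0.0539
grasp_force: 30.0
go [ 0.6243  0.1166  0.12   22.7   ] travel [-4.27, -0.97, -1.73] angular [0.01, 0.0, 5.3] curyaw 49.2 j6 -0.34 t 29.7
```

```bash
python3 -m jog '[{"travel":[0,0,-0.9],"angular":[0,0,0],"grip":0},{"travel":[0,0,-1.73],"angular":[0,0,0],"grip":0},{"travel":[0,0,-1.73],"angular":[0,0,0],"grip":0},{"travel":[-4.27,-0.97,-1.73],"angular":[0,0,5.3],"grip":0},{"travel":[-4.27,-0.97,-1.73],"angular":[0,0,5.3],"grip":0},{"travel":[-4.27,-0.97,-1.73],"angular":[0,0,5.3],"grip":0},{"travel":[-4.27,-0.97,-1.73],"angular":[0,0,5.3],"grip":0},{"travel":[-4.27,-0.97,-1.73],"angular":[0,0,5.3],"grip":0},{"travel":[-4.27,-0.97,-1.73],"angular":[0,0,5.3],"grip":0},{"travel":[-4.27,-0.97,-1.73],"angular":[0,0,5.3],"grip":0},{"travel":[-4.27,-0.97,-1.73],"angular":[0,0,5.3],"grip":0}]'; python3 - <<'E'
from h import *
go(.6243,.1166,.072,22.7)
E
```

```text
clock: 31.08
tcp_pos: [0.6233, 0.1181, 0.1193]
orientation: [-1.738, -2.616, 0.0]
ft_force: [-0.4, 0.6, -3.2]
gripper_width: 0.0537
grasp_force: 30.0
go [ 0.6243  0.1166  0.072  22.7   ] travel [-0.03, 0.01, 0.79] angular [-0.01, -0.01, 0.02] curyaw 22.8 j6 -0.29 t 31.07
```

```bash
python3 -m jog '[{"travel":[-0.02,0.01,0.3],"angular":[0,0,0],"grip":0},{"travel":[-0.02,0.01,0.5],"angular":[0,0,0],"grip":0},{"travel":[-0.02,0.01,0.6],"angular":[0,0,0],"grip":0},{"travel":[-0.02,0.01,0.7],"angular":[0,0,0],"grip":0},{"travel":[-0.02,0.01,0.79],"angular":[0,0,0],"grip":0},{"travel":[-0.02,0.01,0.79],"angular":[0,0,0],"grip":0}]'
```

```text
clock: 31.82
tcp_pos: [0.625, 0.1155, 0.0718]
orientation: [-1.741, -2.615, 0.0]
ft_force: [0.6, 0.3, -3.8]
gripper_width: 0.0534
grasp_force: 30.0
```

Meshed with no resistance. Pushing it home.

```bash
python3 -m jog '[{"travel":[0,0,0.2],"angular":[0,0,0],"grip":0},{"travel":[0,0,0.4],"angular":[0,0,0],"grip":0},{"travel":[0,0,0.5],"angular":[0,0,0],"grip":0},{"travel":[0,0,0.54],"angular":[0,0,0],"grip":0},{"travel":[0,0,0.57],"angular":[0,0,0],"grip":0},{"travel":[0,0,0.57],"angular":[0,0,0],"grip":0}]'
```

```text
clock: 32.58
tcp_pos: [0.6251, 0.1156, 0.0412]
orientation: [-1.74, -2.615, 0.001]
ft_force: [-18.5, -3.4, 22.2]
gripper_width: 0.0543
grasp_force: 30.0
```

```bash
python3 -m jog '[{"travel":[0,0,0],"angular":[0,0,0],"grip":100},{"travel":[0,0,0],"angular":[0,0,0],"grip":100},{"travel":[0,0,0],"angular":[0,0,0],"grip":100},{"travel":[0,0,0],"angular":[0,0,0],"grip":100},{"travel":[0,0,-0.7],"angular":[0,0,0],"grip":100},{"travel":[0,0,-1.6],"angular":[0,0,0],"grip":100},{"travel":[0,0,-2.4],"angular":[0,0,0],"grip":100},{"travel":[0,0,-2.4],"angular":[0,0,0],"grip":100}]'; python3 - <<'E'
from h import *
go(.456,-.307,.18,92.4)
E
```

```text
clock: 33.58
tcp_pos: [0.6285, 0.116, 0.1882]
orientation: [1.736, 2.609, 0.01]
ft_force: [0.9, 0.3, 1.2]
gripper_width: 0.0929
grasp_force: 0.0
go [ 0.456 -0.307  0.18  92.4  ] travel [-5.39, -5.38, 0.1] angular [0.07, 0.09, -13.94] curyaw 22.7 j6 -0.29 t 33.58
```

```bash
python3 -m jog '[{"travel":[-5.37,-5.4,0.1],"angular":[0,0,-13.94],"grip":100},{"travel":[-5.37,-5.4,0.1],"angular":[0,0,-13.94],"grip":100},{"travel":[-5.37,-5.4,0.1],"angular":[0,0,-13.94],"grip":100},{"travel":[-5.37,-5.4,0.1],"angular":[0,0,-13.94],"grip":100},{"travel":[-5.37,-5.4,0.1],"angular":[0,0,-13.94],"grip":100},{"travel":[-5.37,-5.4,0.1],"angular":[0,0,-13.94],"grip":100},{"travel":[-5.37,-5.4,0.1],"angular":[0,0,-13.94],"grip":100},{"travel":[-5.37,-5.4,0.1],"angular":[0,0,-13.94],"grip":100},{"travel":[-5.37,-5.4,0.1],"angular":[0,0,-13.94],"grip":100},{"travel":[-5.37,-5.4,0.1],"angular":[0,0,-13.94],"grip":100},{"travel":[-5.37,-5.4,0.1],"angular":[0,0,-13.94],"grip":100},{"travel":[-5.37,-5.4,0.1],"angular":[0,0,-13.94],"grip":100},{"travel":[-5.37,-5.4,0.1],"angular":[0,0,-13.94],"grip":100}]'; python3 - <<'E'
from h import *
a=grab('side')[160:340,230:420]; b=grab('top')[150:310,150:420]
cv2.imwrite('pics/chk.png',np.vstack([cv2.resize(a,(317,300),interpolation=cv2.INTER_CUBIC)]) if 0 else np.hstack([cv2.resize(a,(400,379),interpolation=cv2.INTER_CUBIC),cv2.resize(b,(400,379),interpolation=cv2.INTER_CUBIC)]))
go(.456,-.307,.044,92.4)
E
```

```text
clock: 35.2
tcp_pos: [0.4511, -0.3061, 0.1761]
orientation: [-0.068, 3.141, -0.0]
ft_force: [0.4, 0.3, -0.3]
gripper_width: 0.0928
grasp_force: 0.0
go [ 4.56e-01 -3.07e-01  4.40e-02  9.24e+01] travel [-0.08, -0.01, 2.2] angular [-0.0, 0.0, 0.01] curyaw 92.4 j6 -2.3 t 35.3
```

View pics/chk.png

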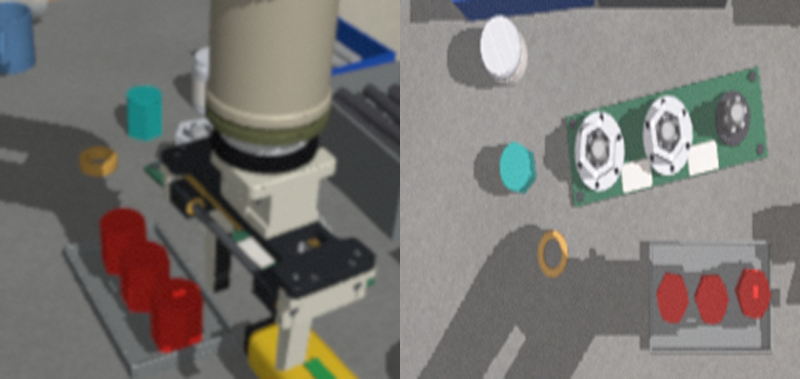

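Both flanges sit flat on the left and middle shafts, the right shaft is bare (no third flange), and the caps are in the tray. Now the second squeeze and release.

```bash
python3 -m jog '[{"travel":[-0.08,0,1],"angular":[0,0,0],"grip":100},{"travel":[-0.08,0,2],"angular":[0,0,0],"grip":100},{"travel":[-0.08,0,2.2],"angular":[0,0,0],"grip":100},{"travel":[-0.08,0,2.2],"angular":[0,0,0],"grip":100},{"travel":[-0.08,0,2.2],"angular":[0,0,0],"grip":0},{"travel":[-0.08,0,2.2],"angular":[0,0,0],"grip":0},{"travel":[-0.08,0,2.2],"angular":[0,0,0],"grip":0},{"travel":[-0.08,0,2.2],"angular":[0,0,0],"grip":0},{"travel":[-0.08,0,2.2],"angular":[0,0,0],"grip":0},{"travel":[-0.08,0,2.2],"angular":[0,0,0],"grip":0},{"travel":[-0.08,0,2.2],"angular":[0,0,0],"grip":0},{"travel":[-0.08,0,2.2],"angular":[0,0,0],"grip":0},{"travel":[-0.08,0,2.2],"angular":[0,0,0],"grip":0}]'; python3 -m jog '[{"travel":[0,0,0],"angular":[0,0,0],"grip":100},{"travel":[0,0,0],"angular":[0,0,0],"grip":100},{"travel":[0,0,0],"angular":[0,0,0],"grip":100},{"travel":[0,0,0],"angular":[0,0,0],"grip":100},{"travel":[0,0,0],"angular":[0,0,0],"grip":100},{"travel":[0,0,0],"angular":[0,0,0],"grip":100},{"travel":[0,0,-1],"angular":[0,0,0],"grip":100},{"travel":[0,0,-2],"angular":[0,0,0],"grip":100},{"travel":[2.5,0,-2.5],"angular":[0,0,0],"grip":100},{"travel":[2.5,0,-3],"angular":[0,0,0],"grip":100},{"travel":[2.5,0,-3],"angular":[0,0,0],"grip":100},{"travel":[2.5,0,-3],"angular":[0,0,0],"grip":100},{"travel":[2.5,0,-3],"angular":[0,0,0],"grip":100}]'; python3 - <<'E'
from h import *
a=grab('side')[150:390,220:470]; cv2.imwrite('pics/fin.png',cv2.resize(a,(625,600),interpolation=cv2.INTER_CUBIC))
E
```

```text
clock: 36.92
tcp_pos: [0.4548, -0.3072, 0.0436]
orientation: [0.065, -3.14, 0.002]
ft_force: [-2.1, -5.2, -5.4]
gripper_width: 0.0404
grasp_force: 29.7
clock: 38.55
tcp_pos: [0.3059, -0.3129, 0.2238]
orientation: [-0.065, 3.141, -0.0]
ft_force: [0.6, 0.1, -0.6]
gripper_width: 0.0931
grasp_force: 0.0
```

View pics/fin.png

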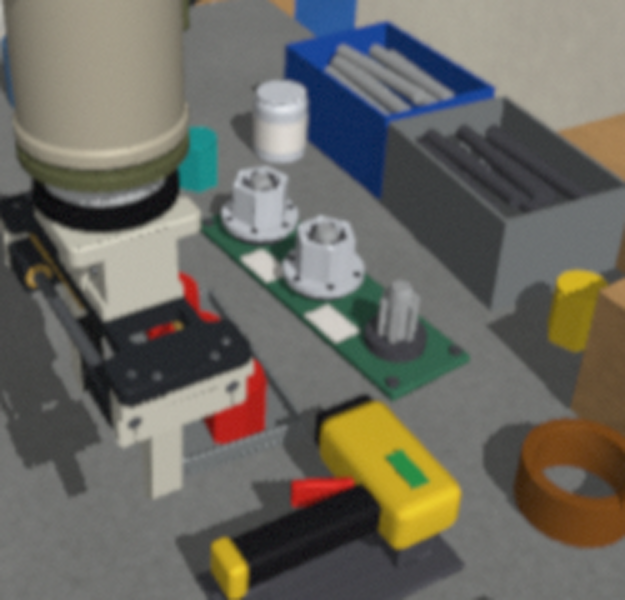

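Both flanges are home on their shoulders, with only the shaft tips showing above the hubs. The trigger has sprung back and the gripper touches nothing, so I'm handing in.

```bash
python3 -c "
from bench import job_done
print(job_done())"
```

```text
the job is handed in; nothing more can be done
None
```

The job is handed in at about 39 s: trigger squeezed fully and released at start and end, all three caps in the tray, and both flanges present (the third was absent) fully home on the left and middle shafts; the flanges look identical, so I chose which shaft each went on.

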